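# Balance an old timber on the narrow microscope stand

## Robot

A 6-joint arm with a two-finger parallel gripper is mounted at the origin on the work surface. World frame = base frame: x ahead of the robot, y to its left, z up, the work surface at z = 0. Lengths are in m, angles in rad, forces in N, time in s.
With the tool pointing down it reaches from about 0.3 to 0.875 m from the base axis. Payload 6.4 kg.
Tool frame: the origin (TCP) lies between the finger pads; the fingertips stand 19 mm ahead of it and the grasp point (between the pads) is the TCP; z points along the fingers, y is the direction in which the jaws open and shut (so a half turn about z gives the same grasp; the last joint's range is limited). The gripper opens to 85 mm and grips with 20 to 120 N. Pads are 22 mm wide; open, the fingers measure 114 mm over their backs; the gripper's body (76 mm by 85 mm) begins 54 mm behind the grasp point. The pads swing forward as they close: fully open they stand 13 mm farther back than shut.
Start: joints at [-1.326, 0.181, 1.607, -0, 1.354, -0.206], TCP at [0.251, -0.518, 0.25] pointing down, gripper open.
Joint ranges: [-2.99, 2.99], [-0.89, 2.07], [0.3, 2.58], [-1.14, 4.28], [0, 2.63], [-3.12, 3.12]. Speed limits (rad/s): [2.57, 2.57, 3.01, 3.14, 3.14, 3.14].

## Interface

Orientations are given as a unit quaternion [w, x, y, z].
In Python, from bench import * gives the robot as it stands.
- The arm moves only by the tool apply_moves, never from a script. Its argument "moves" is a list that holds one entry, the list of rows, each a list of 7 numbers: the shift along the tool's x, y, z in cm, then the turn, a rotation vector about the tool's x, y, z in rad, then the opening, from 0 (shut) to 1 (fully open). A call has 1 to 8 rows; each row is the pose to reach, as a shift and turn from the pose commanded when the call began, along the tool's axes at that moment; what a row does not reach only later rows make up. A row lasts 1/10 s, in which the tool goes at most 50 mm and 8.59 degrees, less where a joint would pass 70% of its speed; a pose out of reach is approached as far as the arm can. A call with a gripper value outside its range is refused whole. The fingers move at their own pace and stop on an object; the grip force is fixed at half the most. Time passes only in rows, so rows that repeat a pose let the fingers close. It gives the time, the measured TCP pose, the force and the opening at its end, in the units of the state.
- get_obs(): the state, without advancing time (a new reading comes with each control period).
- camera(name): name is "scene" or "top"; returns the picture (384x512x3 uint8, red, green, blue); there is no depth.
- get_calibration(name): a dict with "vertical_fov" (degrees; the focal length in pixels is half the picture's height over the tangent of half this angle, whatever the lens; pixels are square), "cx", "cy" (the principal point, pixels), "R" (3x3) and "t" (3): a world point X has camera coordinates R X + t. Camera axes: x right, y down, z forward; pixel columns grow to the right and rows downward; lengths in m; the calibration is good to about 2 mm. A picture is of the moment at which its call begins. get_calibration takes no time and is no camera call.
- hand_in(): hands the job in, once; it reports no verdict.
The state is a dict: "time_s": time; "q": joint angles; "dq": joint speeds; "joint_efforts": joint torques, N m; "eef_pos": TCP position; "eef_rot": TCP orientation; "wrist_force": force on the tool from outside, world axes, zero at the start; "torque": the same for the moment, N m; "opening": opening from 0.0 (shut) to 1.0 (fully open).
Only numpy, scipy, OpenCV 4.12 (cv2) and the standard library are available. Lean on these libraries where they do the work, as an engineer would, in place of code of your own. Each camera call takes 0.05 s, during which the arm holds its last target. There are 200 camera calls.

## Task

Pick up the long dark piece of old timber from the flat black specimen box and lay it squarely across the narrow raised bar of the metal stand, same face up as now, so that it balances there level on its own with both ends free, and let go of it. One end may be much heavier than the other and this cannot be seen, so find where it balances by feel; never let it tip over or fall, and leave the other things where they are.

Things in the scene. Friction and masses are not known exactly. Their poses are not given: they have to be found in the camera images.
- beam: Straight dark old timber, 200 long (its x) x 45 wide (y) x 45 high (z), flat on the black box. Origin: centre of its underside, z up. Mass 0.2 to 0.7 kg. Its unseen heavy or rotten ends shift the centre of mass up to 45 mm from mid-length towards either end, different each time; across its width it is centred. It may be pinched across its width anywhere.
- stand: Fixed metal stand: base plate 110 x 110 x 12, upright web 16 thick (x) x 50 (y), and on it a flat level top bar 20 wide (its x) x 80 long (its y) x 10 thick, upper face 90 above the table. Origin: centre of the underside, z up. The timber's length goes along the stand's x, either way round, crossing the bar at right angles.
- stand_top (a point): Centre of the upper face of the stand's 20 x 80 bar, axes as the stand's.
- specimen_box: Flat closed black box that does not move, 240 (x) x 200 (y) x 50 high, origin at the centre of its underside; the timber starts on its top, roughly along its x and towards its -y side.
- offcut: Bystander: small round of wood, diameter 36, 22 high, on the box's top near its +x +y corner. Origin: underside centre.
- brush: Bystander: brush with handle, 200 long, 42 wide, 20 high, lying roughly along x on the table between the box and the stand. Origin: mid-length of its underside.
- jar: Bystander: small glass jar, diameter 48, 70 high, on the table between robot and brush. Origin: underside centre.
- dish: Bystander: shallow white dish, diameter 90, 18 high, far side of the table. Origin: underside centre.
- wood_block: Bystander: short block of wood, 70 x 55 x 50 high, far side of the table. Origin: underside centre.
- tree_slice: Bystander: round slice of a trunk, diameter 100, 25 high, far side of the table. Origin: underside centre.
- bottle: Bystander: brown glass bottle, diameter 60, 90 high, to the left. Origin: underside centre.
Not all that is in view belongs to the job. What is meant by the stand is not blue or turquoise, and is the larger of those in its own colour.

How it is judged:
By the outcome, as a careful person would: the job done as asked, in the order asked, and still so for the second after the job is handed in, with the robot touching nothing.
It also fails if it takes over 51 s, if anything falls off the work surface, if the arm or the gripper's body presses on something with over 40 N, if the wrist force passes 120 N, or if a joint passes its speed limit or range.

## Working session

There is one attempt and no reset: what is moved stays moved. The work goes in short steps, Python scripts to look and compute and a tool call to move; the robot and the scene stay as the last step left them, time stands still between calls to the robot, and variables do not carry over. Pictures are saved under pics/ and viewed, about 8 in all and at most 12, crops included, and the job is handed in when it is done.

Besides the shell and the picture viewer there is one more tool, called as name(argument=value, ...), one argument or row to a line, values as JSON. apply_moves: Moves the arm, as the interface text tells. Its arguments: {"type":"object","properties":{"moves":{"type":"array","items":{"type":"array","items":{"type":"array","items":{"type":"number"}}}}},"required":["moves"]}

```bash
ls; mkdir -p pics; cat > h.py <<'E'
from bench import *
import numpy as np, cv2
def ray(c,u,v):
    K=get_calibration(c);im_h=384
    f=im_h/2/np.tan(np.radians(K["vertical_fov"])/2)
    R=np.array(K["R"]);t=np.array(K["t"])
    return -R.T@t, R.T@np.array([(u-K["cx"])/f,(v-K["cy"])/f,1])
def pt(c,u,v,z):
    o,d=ray(c,u,v); return o+d*(z-o[2])/d[2]
def pix(c,X):
    K=get_calibration(c);f=192/np.tan(np.radians(K["vertical_fov"])/2)
    p=np.array(K["R"])@np.array(X)+np.array(K["t"]); return p[0]/p[2]*f+K["cx"],p[1]/p[2]*f+K["cy"]
E
python3 - <<'E'
from h import *
for c in("top","scene"):
    im=camera(c); cv2.imwrite(f"pics/{c}0.png",im[...,::-1]); print(get_calibration(c))
    cv2.imwrite(f"pics/{c}0b.png",cv2.resize(im[...,::-1],(800,600)))
print(get_obs())
E
```

```text
pics
{'vertical_fov': 57.5866862194493, 'cx': 258.95539341996755, 'cy': 195.61122961585932, 'R': array([[ 0.02861187, -0.99957839,  0.00493975],
       [-0.99545992, -0.02894208, -0.09067473],
       [ 0.09077947, -0.00232295, -0.99586831]]), 't': array([0.06326019, 0.52377236, 1.0372886 ])}
{'vertical_fov': 48.17645237225433, 'cx': 255.94456173153827, 'cy': 191.36944866091628, 'R': array([[ 0.27581295,  0.9609197 , -0.02367604],
       [ 0.52694943, -0.17175885, -0.83236002],
       [-0.8038977 ,  0.21709959, -0.5537294 ]]), 't': array([-0.21415508, -0.19552925,  1.47430121])}
{'time_s': 0.1, 'q': array([-1.32630517e+00,  1.81453333e-01,  1.60792799e+00,  2.52444105e-05,
        1.35382408e+00, -2.06324669e-01]), 'dq': array([ 0.0005558 , -0.00061604, -0.0012821 ,  0.00020385,  0.00127083,
       -0.00073124]), 'joint_efforts': array([ 9.04454937e-04, -4.45875120e+01, -3.52235270e+01, -2.94288975e-04,
        4.14193841e-03,  3.90625388e-06]), 'eef_pos': array([ 0.25041828, -0.5170711 ,  0.24947212]), 'eef_rot': array([-8.06466894e-04,  9.74703310e-01,  2.23501246e-01, -3.06556392e-06]), 'wrist_force': array([ 0.13292994,  0.63224157, -0.30397085]), 'torque': array([-0.00464795,  0.00171134,  0.02317214]), 'opening': 1.0031637209586552}
```

View pics/top0b.png

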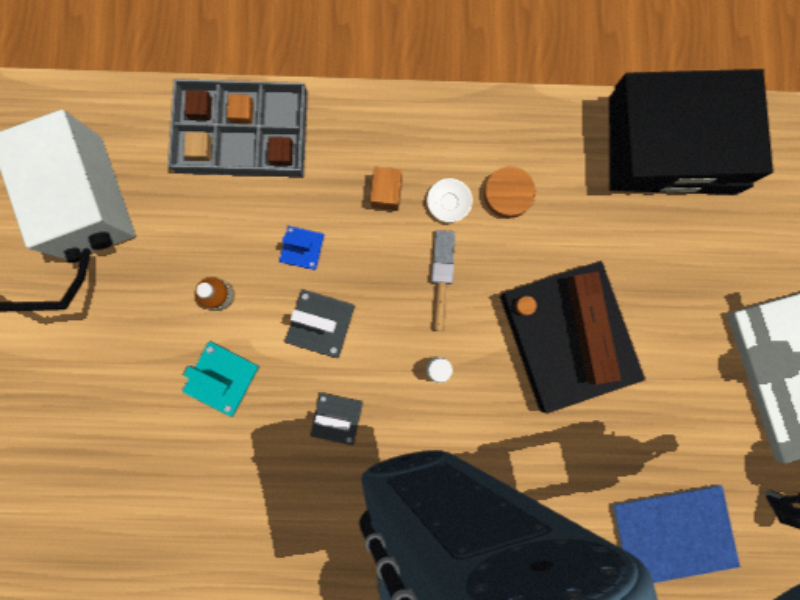

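View pics/scene0b.png

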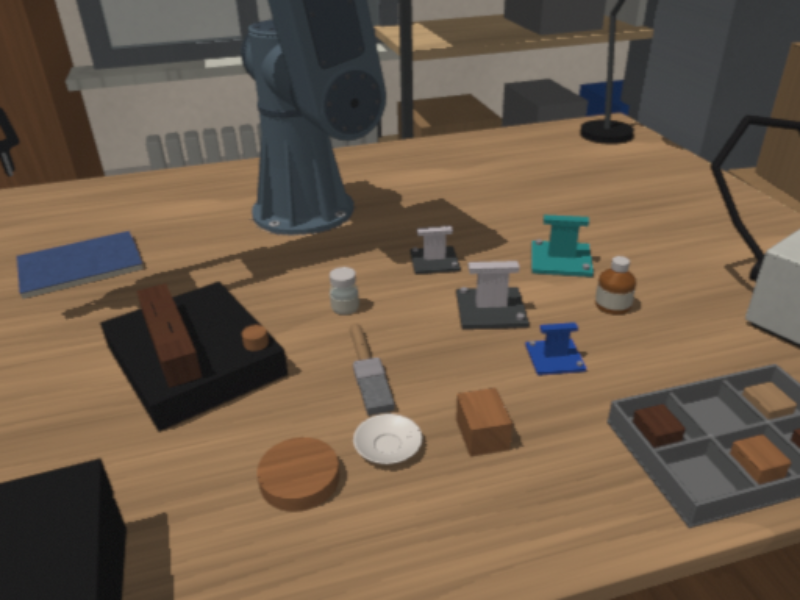

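Top view (800x600): beam at about (597,327) on the black box. The larger grey stand has its bar at (313,318); the smaller grey one is at (335,420). The brush is at (442,280), the jar at (439,370) and the offcut at (527,305).

```bash
cat > m.py <<'E'
from h import *
im=cv2.imread("pics/top0.png"); s=0.64
hsv=cv2.cvtColor(im,cv2.COLOR_BGR2HSV)
def rect(mask,x0,x1,y0,y1,z,name):
    m=np.zeros(mask.shape,np.uint8); m[y0:y1,x0:x1]=mask[y0:y1,x0:x1]*255
    m=cv2.morphologyEx(m,cv2.MORPH_OPEN,np.ones((2,2),np.uint8))
    cs,_=cv2.findContours(m,cv2.RETR_EXTERNAL,cv2.CHAIN_APPROX_NONE); c=max(cs,key=cv2.contourArea)[:,0,:]
    P=np.array([pt("top",u,v,z)[:2] for u,v in c])
    (cx,cy),wh,a=cv2.minAreaRect((P*1000).astype(np.float32)); b=cv2.boxPoints(((cx,cy),wh,a))
    print(name,cx,cy,wh,a,len(c)); print(b.round())
    for p in b: cv2.circle(im,tuple(int(round(i)) for i in pix("top",[p[0]/1e3,p[1]/1e3,z])),1,(0,255,0),-1)
H,S,V=cv2.split(hsv)
rect((S>90)&(V>55)&((H<12)|(H>170)),360,402,170,250,.095,"beam top+side")
for x,y in((380,210),(374,215),(368,200),(385,230)): print(hsv[y,x])
rect((S<50)&(V>170),180,220,185,220,.09,"bar")
rect((S<80)&(V<110),176,232,180,232,.012,"base")
K=get_calibration("top");print("cam",-K["R"].T@K["t"])
cv2.imwrite("pics/m.png",cv2.resize(im[150:270,170:420],None,fx=3.2,fy=3.2,interpolation=cv2.INTER_CUBIC))
E
python3 m.py
```

```text
beam top+side 484.45849609375 -272.4877624511719 (200.7722930908203, 47.14476013183594) 11.480681419372559 168
[[ 381. -269.]
 [ 391. -316.]
 [ 588. -276.]
 [ 578. -229.]]
[ 10 178 103]
[ 10 164  28]
[  9 214  25]
[ 10 180  98]
bar 481.46881103515625 241.9366912841797 (81.14173126220703, 19.789403915405273) 74.97975158691406 64
[[461. 205.]
 [481. 200.]
 [502. 279.]
 [482. 284.]]
base 481.1120300292969 241.46475219726562 (108.78043365478516, 108.96177673339844) 75.00489044189453 192
[[414. 203.]
 [520. 175.]
 [548. 280.]
 [443. 308.]]
cam [0.42541989 0.08080215 1.08018327]
```

View pics/m.png

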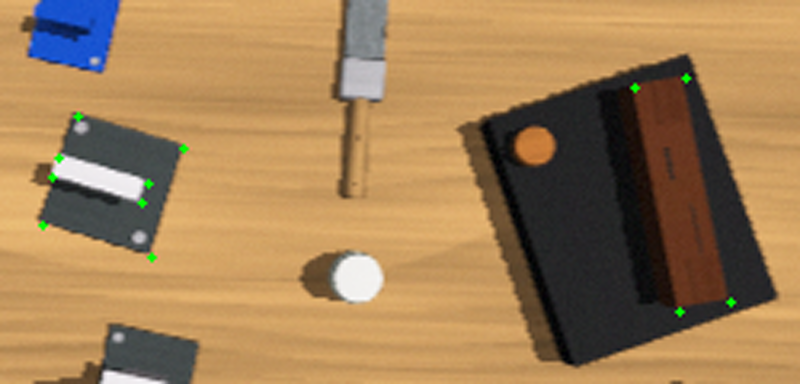

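```bash
cat > go.py <<'E'
from h import *; import sys
from scipy.spatial.transform import Rotation as Ro
o=get_obs(); w,x,y,z=o["eef_rot"]; R=Ro.from_quat([x,y,z,w])
print("t",o["time_s"],"pos",o["eef_pos"].round(4),"F",o["wrist_force"].round(3),"M",o["torque"].round(4),"op",round(o["opening"],3))
if len(sys.argv)>4:
    X=np.array([float(a) for a in sys.argv[1:4]]); a=np.radians(float(sys.argv[4]))
    T=Ro.from_matrix(np.array([[np.cos(a),np.sin(a),0],[np.sin(a),-np.cos(a),0],[0,0,-1]]))
    print("shift cm",(R.inv().apply(X-o["eef_pos"])*100).round(2),"turn",(R.inv()*T).as_rotvec().round(4))
E
python3 go.py .4845 -.2725 .2 11.5
```

```text
t 0.1 pos [ 0.2504 -0.5171  0.2495] F [ 0.133  0.632 -0.304] M [-0.0046  0.0017  0.0232] op 1.003
shift cm [ 31.72 -11.81   4.98] turn [-1.600e-03 -2.000e-04  2.501e-01]
```

apply_moves(
  moves=[
    [[31.7, -11.8, 5, -0.0016, 0, 0.25, 1], [31.7, -11.8, 5, -0.0016, 0, 0.25, 1], [31.7, -11.8, 5, -0.0016, 0, 0.25, 1], [31.7, -11.8, 5, -0.0016, 0, 0.25, 1], [31.7, -11.8, 5, -0.0016, 0, 0.25, 1], [31.7, -11.8, 5, -0.0016, 0, 0.25, 1], [31.7, -11.8, 5, -0.0016, 0, 0.25, 1], [31.7, -11.8, 5, -0.0016, 0, 0.25, 1]],
  ],
)

```text
time_s: 0.9
eef_pos: [0.4866, -0.2684, 0.1988]
eef_rot: [-0.001, 0.995, 0.103, -0.0]
wrist_force: [-1.0, 0.1, 0.8]
opening: 1.0
```

apply_moves(
  moves=[
    [[0, 0, 0, 0, 0, 0, 1], [0, 0, 0, 0, 0, 0, 1], [0, 0, 0, 0, 0, 0, 1]],
  ],
)

```text
time_s: 1.2
eef_pos: [0.4838, -0.2744, 0.2004]
eef_rot: [0.001, 0.995, 0.099, 0.0]
wrist_force: [0.4, -0.6, -0.0]
opening: 1.007
```

```bash
python3 go.py .4845 -.2725 .077 11.5; python3 -c "
from h import *
cv2.imwrite('pics/s1.png',cv2.resize(camera('scene')[150:300,30:230,::-1],None,fx=4,fy=4))"
```

```text
t 1.2 pos [ 0.4838 -0.2744  0.2004] F [ 0.441 -0.598 -0.014] M [ 0.0138 -0.0466 -0.0101] op 1.007
shift cm [ 0.11 -0.19 12.34] turn [ 0.0019 -0.0002 -0.0018]
```

View pics/s1.png

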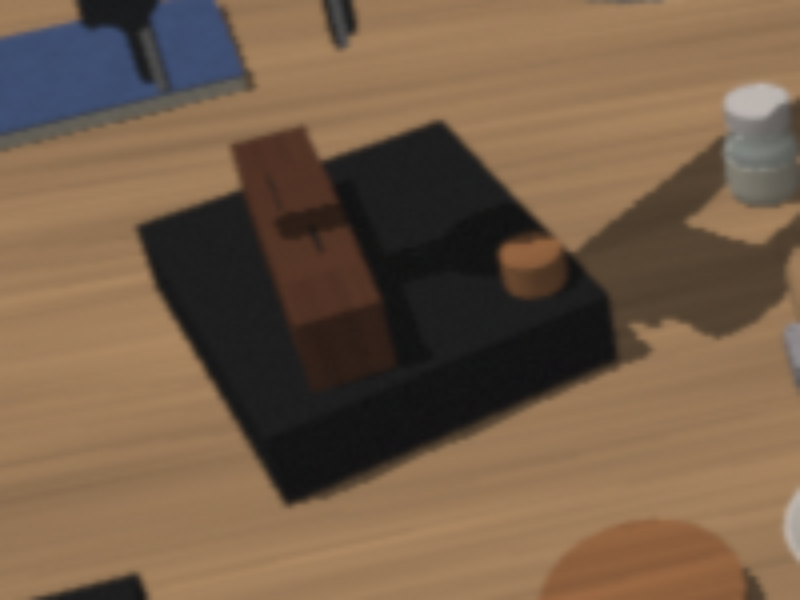

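The open fingers straddle the beam near mid-length, at about (150,80) and (340,30) in the crop. Next: descend and grip.

apply_moves(
  moves=[
    [[0, -0.1, 4, 0, 0, 0, 1], [0, -0.1, 8, 0, 0, 0, 1], [0, -0.1, 11, 0, 0, 0, 1], [0, -0.1, 12.3, 0, 0, 0, 1], [0, -0.1, 12.3, 0, 0, 0, 1], [0, -0.1, 12.3, 0, 0, 0, 1], [0, -0.1, 12.3, 0, 0, 0, 1], [0, -0.1, 12.3, 0, 0, 0, 1]],
  ],
)

```text
time_s: 2.05
eef_pos: [0.4853, -0.2734, 0.0791]
eef_rot: [0.002, 0.995, 0.1, 0.001]
wrist_force: [0.5, 0.7, -0.8]
opening: 1.002
```

```bash
python3 go.py .4845 -.2725 .077 11.5;cat > avg.py <<'E'
from h import *
# camera calls advance 0.05 s each: average the force readings
F=[];M=[]
for i in range(8):
    camera("top"); o=get_obs(); F.append(o["wrist_force"]); M.append(o["torque"])
w,x,y,z=o["eef_rot"]
from scipy.spatial.transform import Rotation as Ro
R=Ro.from_quat([x,y,z,w])
print(o["time_s"],o["eef_pos"].round(4),"op",round(o["opening"],3),"F",np.mean(F,0).round(3),np.std(F,0).round(2),"Mworld",np.mean(M,0).round(4),np.std(M,0).round(3),"Mtool",R.inv().apply(np.mean(M,0)).round(4),"rot",R.as_quat().round(4))
E
python3 avg.py
```

```text
t 2.05 pos [ 0.4853 -0.2734  0.0791] F [ 0.539  0.719 -0.758] M [ 0.0166  0.0103 -0.004 ] op 1.002
shift cm [-0.06 -0.1   0.21] turn [ 0.0042 -0.0021  0.0001]
2.45 [ 0.4843 -0.2724  0.0774] op 1.0 F [-0.252 -0.272 -0.067] [0.6  0.52 0.21] Mworld [0.0141 0.0123 0.0069] [0.036 0.02  0.022] Mtool [ 0.0163 -0.0092 -0.0069] rot [9.950e-01 1.002e-01 2.000e-04 8.000e-04]
```

apply_moves(
  moves=[
    [[0, 0, 0, 0, 0, 0, 0], [0, 0, 0, 0, 0, 0, 0], [0, 0, 0, 0, 0, 0, 0], [0, 0, 0, 0, 0, 0, 0], [0, 0, 0, 0, 0, 0, 0], [0, 0, 0, 0, 0, 0, 0], [0, 0, 0, 0, 0, 0, 0], [0, 0, 0, 0, 0, 0, 0]],
  ],
)

```text
time_s: 3.25
eef_pos: [0.4844, -0.2724, 0.0774]
eef_rot: [0.001, 0.995, 0.1, 0.0]
wrist_force: [-0.4, 1.4, 4.1]
opening: 0.522
```

```bash
python3 avg.py
```

```text
3.65 [ 0.4844 -0.2724  0.0774] op 0.518 F [-0.83   1.965  4.653] [0.26 0.68 0.72] Mworld [0.4895 0.1632 0.013 ] [0.049 0.024 0.025] Mtool [ 0.5122 -0.0623 -0.0129] rot [9.950e-01 1.002e-01 2.000e-04 7.000e-04]
```

apply_moves(
  moves=[
    [[0, 0, -0.5, 0, 0, 0, 0], [0, 0, -1, 0, 0, 0, 0], [0, 0, -1.2, 0, 0, 0, 0], [0, 0, -1.2, 0, 0, 0, 0], [0, 0, -1.2, 0, 0, 0, 0], [0, 0, -1.2, 0, 0, 0, 0], [0, 0, -1.2, 0, 0, 0, 0], [0, 0, -1.2, 0, 0, 0, 0]],
  ],
)

```text
time_s: 4.45
eef_pos: [0.4843, -0.2724, 0.0892]
eef_rot: [0.001, 0.995, 0.1, 0.0]
wrist_force: [0.3, 0.6, -5.1]
opening: 0.518
```

```bash
python3 avg.py; python3 avg.py;python3 -c "
from h import *
cv2.imwrite('pics/s2.png',cv2.resize(camera('scene')[150:300,30:230,::-1],None,fx=4,fy=4))"
```

```text
4.85 [ 0.4843 -0.2724  0.0893] op 0.518 F [-0.078  0.065 -4.381] [0.38 0.54 0.48] Mworld [-0.0153  0.079   0.0092] [0.041 0.032 0.018] Mtool [ 0.0007 -0.0805 -0.0093] rot [9.950e-01 1.002e-01 2.000e-04 8.000e-04]
5.25 [ 0.4843 -0.2724  0.0893] op 0.518 F [-0.114 -0.127 -4.374] [0.34 0.53 0.48] Mworld [-0.0331  0.0836  0.0046] [0.027 0.035 0.02 ] Mtool [-0.0157 -0.0885 -0.0048] rot [9.950e-01 1.002e-01 2.000e-04 8.000e-04]
```

View pics/s2.png

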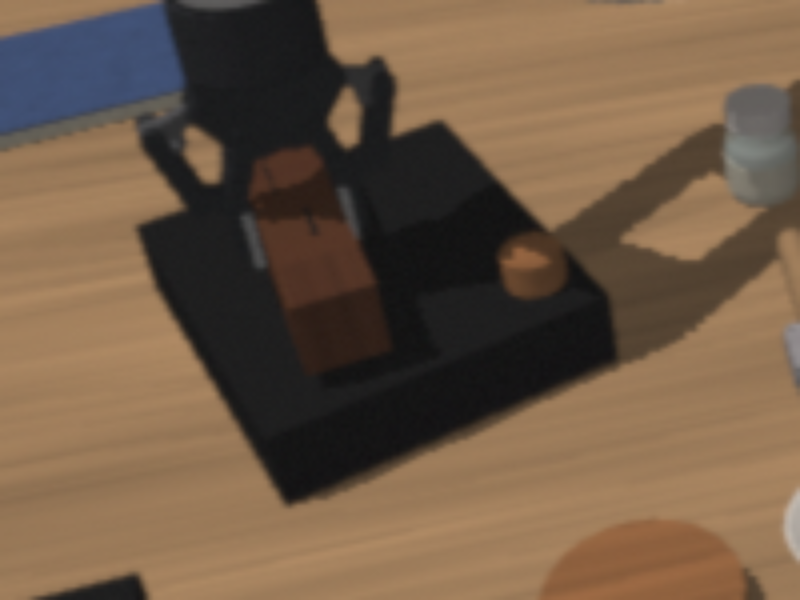

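Lifted cleanly and level. Weight is about 4.35 N, and the moment puts the centre of mass about 18 mm towards tool +x. I'll set it down, regrip there and measure again.

apply_moves(
  moves=[
    [[0, 0, 0.5, 0, 0, 0, 0], [0, 0, 1, 0, 0, 0, 0], [0, 0, 1.2, 0, 0, 0, 0], [0, 0, 1.2, 0, 0, 0, 0], [0, 0, 1.2, 0, 0, 0, 0.8], [0, 0, 1.2, 0, 0, 0, 0.8], [0, 0, 1.2, 0, 0, 0, 0.8], [0, 0, 1.2, 0, 0, 0, 0.8]],
  ],
)

```text
time_s: 6.1
eef_pos: [0.4845, -0.2726, 0.0775]
eef_rot: [0.001, 0.995, 0.1, 0.0]
wrist_force: [-0.0, -0.0, -0.9]
opening: 0.802
```

apply_moves(
  moves=[
    [[0, 0, 0, 0, 0, 0, 0.8], [0.9, 0, 0, 0, 0, 0, 0.8], [1.8, 0, 0, 0, 0, 0, 0.8], [1.8, 0, 0, 0, 0, 0, 0.8], [1.8, 0, 0, 0, 0, 0, 0.8], [1.8, 0, 0, 0, 0, 0, 0.8]],
  ],
)

```text
time_s: 6.7
eef_pos: [0.5019, -0.2687, 0.0771]
eef_rot: [0.001, 0.995, 0.1, -0.0]
wrist_force: [-0.2, -0.2, 0.1]
opening: 0.797
```

```bash
python3 avg.py; python3 avg.py
```

```text
7.1 [ 0.5019 -0.2689  0.0773] op 0.803 F [ 0.11  -0.147  0.328] [0.56 0.49 0.39] Mworld [ 0.0192  0.0081 -0.0222] [0.033 0.023 0.018] Mtool [ 0.0204 -0.0042  0.0222] rot [9.950e-01 1.002e-01 2.000e-04 8.000e-04]
7.5 [ 0.5019 -0.2689  0.0773] op 0.8 F [ 0.099  0.185 -0.096] [0.51 0.43 0.34] Mworld [-0.0079 -0.0025 -0.0152] [0.029 0.025 0.029] Mtool [-0.0082  0.0009  0.0152] rot [9.950e-01 1.002e-01 2.000e-04 8.000e-04]
```

apply_moves(
  moves=[
    [[0, 0, 0, 0, 0, 0, 0], [0, 0, 0, 0, 0, 0, 0], [0, 0, 0, 0, 0, 0, 0], [0, 0, 0, 0, 0, 0, 0], [0, 0, 0, 0, 0, 0, 0], [0, 0, 0, 0, 0, 0, 0], [0, 0, 0, 0, 0, 0, 0], [0, 0, 0, 0, 0, 0, 0]],
  ],
)

```text
time_s: 8.3
eef_pos: [0.502, -0.2688, 0.0775]
eef_rot: [0.001, 0.995, 0.1, 0.0]
wrist_force: [-0.8, 1.4, 4.6]
opening: 0.519
```

apply_moves(
  moves=[
    [[0, 0, -0.5, 0, 0, 0, 0], [0, 0, -1, 0, 0, 0, 0], [0, 0, -1.2, 0, 0, 0, 0], [0, 0, -1.2, 0, 0, 0, 0], [0, 0, -1.2, 0, 0, 0, 0], [0, 0, -1.2, 0, 0, 0, 0], [0, 0, -1.2, 0, 0, 0, 0], [0, 0, -1.2, 0, 0, 0, 0]],
  ],
)

```text
time_s: 9.1
eef_pos: [0.5018, -0.2688, 0.0891]
eef_rot: [0.001, 0.995, 0.1, 0.0]
wrist_force: [-0.8, -0.7, -3.7]
opening: 0.521
```

```bash
python3 avg.py; python3 avg.py; python3 avg.py
```

```text
9.5 [ 0.502  -0.2688  0.0893] op 0.518 F [ 0.186 -0.025 -3.986] [0.45 0.54 0.38] Mworld [-0.0096  0.005   0.0108] [0.032 0.028 0.037] Mtool [-0.0084 -0.0068 -0.0108] rot [9.950e-01 1.003e-01 2.000e-04 8.000e-04]
9.9 [ 0.502  -0.2689  0.0893] op 0.522 F [ 0.275 -0.054 -4.62 ] [0.58 0.44 0.51] Mworld [-0.009   0.0042 -0.0077] [0.024 0.029 0.033] Mtool [-0.008  -0.0059  0.0077] rot [9.950e-01 1.002e-01 2.000e-04 8.000e-04]
10.3 [ 0.502  -0.2688  0.0893] op 0.518 F [ 0.061  0.006 -4.185] [0.57 0.69 0.39] Mworld [0.0116 0.0086 0.0092] [0.023 0.02  0.022] Mtool [ 0.0131 -0.0061 -0.0092] rot [9.950e-01 1.002e-01 2.000e-04 8.000e-04]
```

Regripped. The moment is now about -0.006 N m, against an empty-gripper reading of about -0.004, so the grip is within roughly 1 mm of the centre of mass. Next: lift, then check clearance around the stand.

apply_moves(
  moves=[
    [[0, 0, -2, 0, 0, 0, 0], [0, 0, -5, 0, 0, 0, 0], [0, 0, -9, 0, 0, 0, 0], [0, 0, -11.5, 0, 0, 0, 0], [0, 0, -12, 0, 0, 0, 0], [0, 0, -12, 0, 0, 0, 0]],
  ],
)

```text
time_s: 10.9
eef_pos: [0.5021, -0.2688, 0.2097]
eef_rot: [0.001, 0.995, 0.1, 0.001]
wrist_force: [-0.5, 0.9, -4.9]
opening: 0.513
```

```bash
python3 go.py .4803 .2420 .2 -15; python3 -c "
from h import *
s=.64
for n,u,v,z in (('turq bar L',183,372,.09),('turq bar R',235,380,.09),('small bar',315,418,.06),('small barR',350,428,.06),('blue bar',282,247,.06),('blue R',322,247,.06),('bottle',205,290,.09)): print(n,pt('top',u*s,v*s,z).round(3))
def tri(a,b):
    A=[];B=[]
    (o1,d1),(o2,d2)=ray('top',*np.array(a)*s),ray('scene',*np.array(b)*s)
    k=np.linalg.lstsq(np.c_[d1,-d2],o2-o1,rcond=None)[0]
    return ((o1+d1*k[0]+o2+d2*k[1])/2).round(3)
print('turq end',tri((184,373),(590,221)),'bottle',tri((205,290),(621,263)))
"
```

```text
t 10.9 pos [ 0.5021 -0.2688  0.2097] F [-0.47   0.919 -4.913] M [ 0.0124 -0.019  -0.0442] op 0.513
shift cm [  8.05 -50.49   0.84] turn [ 0.0025 -0.0018  0.4626]
turq bar L [0.384 0.473 0.09 ]
turq bar R [0.373 0.379 0.09 ]
small bar [0.306 0.237 0.06 ]
small barR [0.29  0.172 0.06 ]
blue bar [0.623 0.314 0.06 ]
blue R [0.625 0.238 0.06 ]
bottle [0.534 0.443 0.09 ]
turq end [0.382 0.476 0.08 ] bottle [0.535 0.447 0.082]
```

apply_moves(
  moves=[
    [[0.3, -2, 0, 0, 0, 0.02, 0], [1, -6, 0, 0, 0, 0.06, 0], [1.7, -10.5, 0, 0, 0, 0.1, 0], [2.4, -15, 0, 0, 0, 0.14, 0], [3.1, -19.5, 0, 0, 0, 0.18, 0], [3.8, -24, 0, 0, 0, 0.22, 0], [4.4, -28, 0, 0, 0, 0.26, 0], [4.8, -30, 0, 0, 0, 0.28, 0]],
  ],
)

```text
time_s: 11.7
eef_pos: [0.4867, 0.0382, 0.2061]
eef_rot: [-0.0, 0.999, -0.039, -0.002]
wrist_force: [-0.2, -0.3, -4.6]
opening: 0.517
```

apply_moves(
  moves=[
    [[0, 0, 0, 0, 0, 0, 0], [0, 0, 0, 0, 0, 0, 0]],
  ],
)

```text
time_s: 11.9
eef_pos: [0.488, 0.0352, 0.2069]
eef_rot: [0.001, 0.999, -0.039, -0.001]
wrist_force: [-0.2, -0.5, -4.5]
opening: 0.511
```

```bash
python3 go.py .4803 .2420 .2 -15
```

```text
t 11.9 pos [0.488  0.0352 0.2069] F [-0.227 -0.55  -4.541] M [-0.0058  0.037  -0.0001] op 0.511
shift cm [ -2.36 -20.56   0.66] turn [0.0019 0.0025 0.1844]
```

apply_moves(
  moves=[
    [[-0.3, -2.5, 0, 0, 0, 0.03, 0], [-0.8, -7, 0, 0, 0, 0.07, 0], [-1.3, -11.5, 0, 0, 0, 0.11, 0], [-1.8, -15.5, 0, 0, 0, 0.15, 0], [-2.2, -19, 0.3, 0.001, 0.001, 0.17, 0], [-2.35, -20.5, 0.6, 0.002, 0.0025, 0.184, 0], [-2.35, -20.5, 0.6, 0.002, 0.0025, 0.184, 0], [-2.35, -20.5, 0.6, 0.002, 0.0025, 0.184, 0]],
  ],
)

```text
time_s: 12.7
eef_pos: [0.4819, 0.2399, 0.2015]
eef_rot: [0.0, 0.991, -0.131, 0.001]
wrist_force: [-0.5, -0.8, -4.8]
opening: 0.52
```

```bash
python3 avg.py; python3 go.py .4803 .2420 .125 -15; python3 - <<'E'
from h import *
cv2.imwrite('pics/s3.png',cv2.resize(camera('scene')[100:250,220:420,::-1],None,fx=4,fy=4))
E
```

```text
13.1 [0.4821 0.2405 0.2027] op 0.518 F [-0.078  0.132 -4.7  ] [0.34 0.55 0.55] Mworld [ 0.0125 -0.0001  0.0101] [0.031 0.025 0.032] Mtool [ 0.0122 -0.0032 -0.01  ] rot [ 9.913e-01 -1.317e-01  1.800e-03 -3.000e-04]
t 13.1 pos [0.4821 0.2405 0.2027] F [-0.35   0.836 -4.229] M [0.021  0.0094 0.0404] op 0.518
shift cm [-0.24 -0.09  7.77] turn [-0.001  -0.0035 -0.0023]
```

View pics/s3.png

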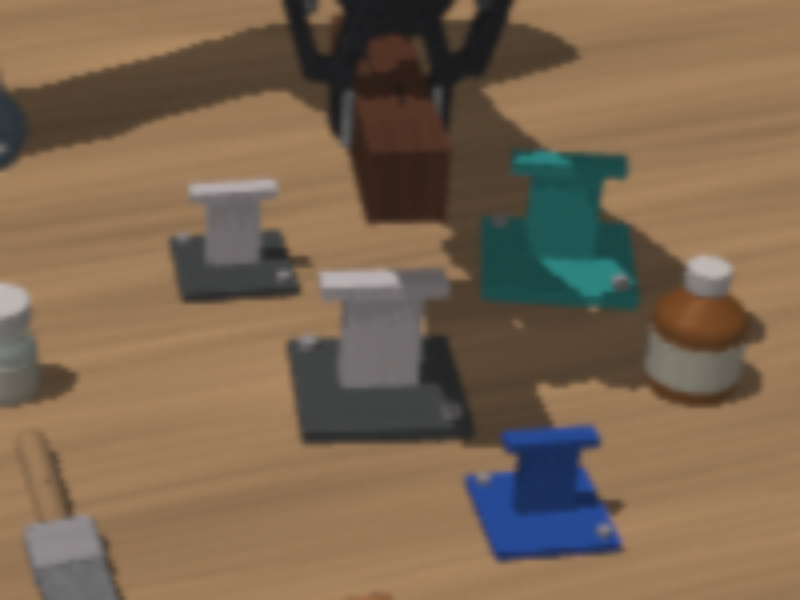

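The beam is held level above the large grey stand, with nothing close enough to hit. Next: descend to just above the bar.

apply_moves(
  moves=[
    [[-0.2, -0.1, 2, -0.001, -0.0035, -0.002, 0], [-0.2, -0.1, 4, -0.001, -0.0035, -0.002, 0], [-0.2, -0.1, 6, -0.001, -0.0035, -0.002, 0], [-0.2, -0.1, 7.5, -0.001, -0.0035, -0.002, 0], [-0.2, -0.1, 7.8, -0.001, -0.0035, -0.002, 0], [-0.2, -0.1, 7.8, -0.001, -0.0035, -0.002, 0], [-0.2, -0.1, 7.8, -0.001, -0.0035, -0.002, 0], [-0.2, -0.1, 7.8, -0.001, -0.0035, -0.002, 0]],
  ],
)

```text
time_s: 13.95
eef_pos: [0.4813, 0.2428, 0.1257]
eef_rot: [-0.0, 0.991, -0.13, 0.001]
wrist_force: [-0.4, -0.5, -4.6]
opening: 0.52
```

```bash
python3 avg.py; python3 go.py .4803 .2420 .1173 -15; python3 - <<'E'
from h import *
cv2.imwrite('pics/s4.png',cv2.resize(camera('scene')[120:240,250,None].repeat(1,1) if 0 else camera('scene')[110:230,250:390,::-1],None,fx=5,fy=5))
E
```

```text
14.35 [0.4805 0.2426 0.1246] op 0.511 F [ 0.172  0.378 -4.497] [0.35 0.73 0.56] Mworld [0.0172 0.0046 0.0037] [0.028 0.017 0.024] Mtool [ 0.0154 -0.0089 -0.0037] rot [ 9.915e-01 -1.302e-01 -1.000e-04 -0.000e+00]
t 14.35 pos [0.4805 0.2426 0.1246] F [-0.125 -0.659 -4.229] M [ 0.0079  0.0242 -0.0343] op 0.511
shift cm [-0.01  0.06  0.73] turn [-0.      0.0002  0.0006]
```

View pics/s4.png

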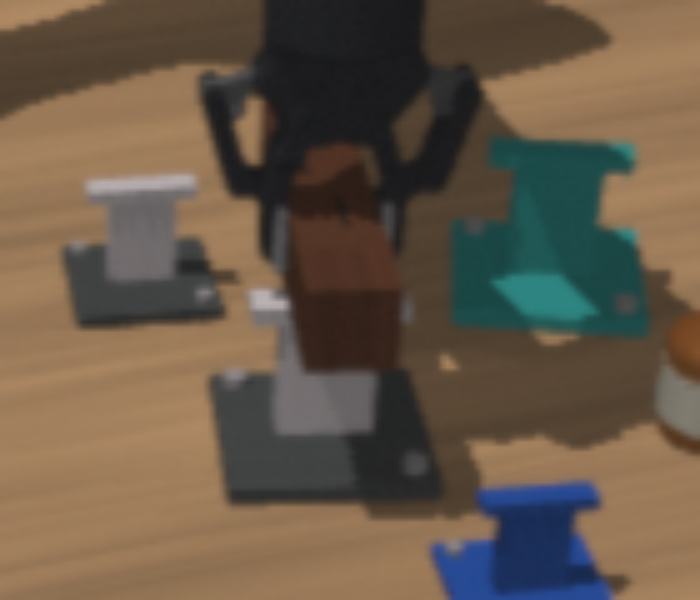

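The beam sits square over the bar, about 7 mm above it. Next: creep down while watching the force.

apply_moves(
  moves=[
    [[0, 0, 0.2, 0, 0, 0, 0], [0, 0, 0.4, 0, 0, 0, 0], [0, 0, 0.6, 0, 0, 0, 0], [0, 0, 0.65, 0, 0, 0, 0], [0, 0, 0.65, 0, 0, 0, 0], [0, 0, 0.65, 0, 0, 0, 0]],
  ],
)

```text
time_s: 15.0
eef_pos: [0.4805, 0.2426, 0.118]
eef_rot: [0.0, 0.991, -0.13, -0.0]
wrist_force: [-0.4, -0.1, -4.1]
opening: 0.518
```

```bash
python3 avg.py
```

```text
15.4 [0.4805 0.2426 0.1181] op 0.522 F [-0.013  0.163 -4.338] [0.56 0.42 0.55] Mworld [ 0.0034 -0.0103 -0.0066] [0.026 0.019 0.031] Mtool [0.0059 0.009  0.0066] rot [ 9.915e-01 -1.303e-01 -1.000e-04  0.000e+00]
```

apply_moves(
  moves=[
    [[0, 0, 0.05, 0, 0, 0, 0], [0, 0, 0.05, 0, 0, 0, 0], [0, 0, 0.05, 0, 0, 0, 0]],
  ],
)

```text
time_s: 15.7
eef_pos: [0.4805, 0.2426, 0.1175]
eef_rot: [0.0, 0.991, -0.13, -0.0]
wrist_force: [-0.3, -0.6, -4.6]
opening: 0.523
```

```bash
python3 avg.py
```

```text
16.1 [0.4805 0.2426 0.1175] op 0.523 F [ 0.122  0.353 -4.298] [0.36 0.37 0.38] Mworld [ 0.004  -0.0216  0.0238] [0.032 0.03  0.034] Mtool [ 0.0094  0.0198 -0.0238] rot [ 9.915e-01 -1.302e-01 -1.000e-04  0.000e+00]
```

apply_moves(
  moves=[
    [[0, 0, 0.04, 0, 0, 0, 0], [0, 0, 0.04, 0, 0, 0, 0], [0, 0, 0.04, 0, 0, 0, 0]],
  ],
)

```text
time_s: 16.4
eef_pos: [0.4805, 0.2426, 0.1175]
eef_rot: [0.0, 0.991, -0.13, -0.0]
wrist_force: [-2.1, 0.0, 2.0]
opening: 0.514
```

```bash
python3 avg.py
```

```text
16.8 [0.4805 0.2426 0.1175] op 0.518 F [-3.433 -1.461  4.337] [0.57 0.23 1.13] Mworld [-0.2957  0.6111 -0.0145] [0.047 0.074 0.032] Mtool [-0.4435 -0.5141  0.0145] rot [ 9.915e-01 -1.302e-01 -1.000e-04  1.000e-04]
```

Contact made. I'll back off about 0.3 mm to unload, then ease the jaws open slightly.

apply_moves(
  moves=[
    [[0, 0, -0.03, 0, 0, 0, 0], [0, 0, -0.03, 0, 0, 0, 0], [0, 0, -0.03, 0, 0, 0, 0]],
  ],
)

```text
time_s: 17.1
eef_pos: [0.4805, 0.2426, 0.1175]
eef_rot: [0.0, 0.991, -0.13, -0.0]
wrist_force: [-3.6, -0.7, 4.5]
opening: 0.517
```

```bash
python3 avg.py
```

```text
17.5 [0.4805 0.2426 0.1175] op 0.52 F [-3.292 -0.938  4.258] [0.71 0.22 0.6 ] Mworld [-0.2883  0.5896 -0.0008] [0.024 0.027 0.027] Mtool [-0.4307 -0.4951  0.0009] rot [ 9.915e-01 -1.302e-01 -1.000e-04  0.000e+00]
```

apply_moves(
  moves=[
    [[0, 0, -0.04, 0, 0, 0, 0], [0, 0, -0.04, 0, 0, 0, 0], [0, 0, -0.04, 0, 0, 0, 0]],
  ],
)

```text
time_s: 17.8
eef_pos: [0.4805, 0.2426, 0.1175]
eef_rot: [-0.0, 0.991, -0.13, -0.0]
wrist_force: [-0.5, -0.4, -0.5]
opening: 0.523
```

```bash
python3 avg.py
```

```text
18.2 [0.4804 0.2426 0.1175] op 0.52 F [ 0.21   0.124 -3.297] [0.32 0.7  0.97] Mworld [-0.0142  0.0266 -0.0146] [0.032 0.056 0.035] Mtool [-0.0206 -0.0221  0.0147] rot [ 9.915e-01 -1.302e-01 -3.000e-04  1.000e-04]
```

The bar is now just in contact and takes a little of the weight. Release gently.

apply_moves(
  moves=[
    [[0, 0, 0, 0, 0, 0, 0.54], [0, 0, 0, 0, 0, 0, 0.56], [0, 0, 0, 0, 0, 0, 0.58], [0, 0, 0, 0, 0, 0, 0.58]],
  ],
)

```text
time_s: 18.6
eef_pos: [0.4808, 0.2427, 0.1181]
eef_rot: [-0.0, 0.991, -0.13, 0.0]
wrist_force: [-0.4, 1.3, -0.6]
opening: 0.581
```

```bash
python3 avg.py; python3 - <<'E'
from h import *
cv2.imwrite('pics/s5.png',cv2.resize(camera('scene')[110:230,250:390,::-1],None,fx=5,fy=5))
E
```

```text
19.0 [0.4805 0.2426 0.1178] op 0.583 F [0.024 0.128 0.214] [0.44 0.72 0.52] Mworld [-0.0008 -0.008  -0.0014] [0.021 0.039 0.017] Mtool [0.0013 0.0079 0.0014] rot [ 9.915e-01 -1.302e-01 -2.000e-04  0.000e+00]
```

View pics/s5.png

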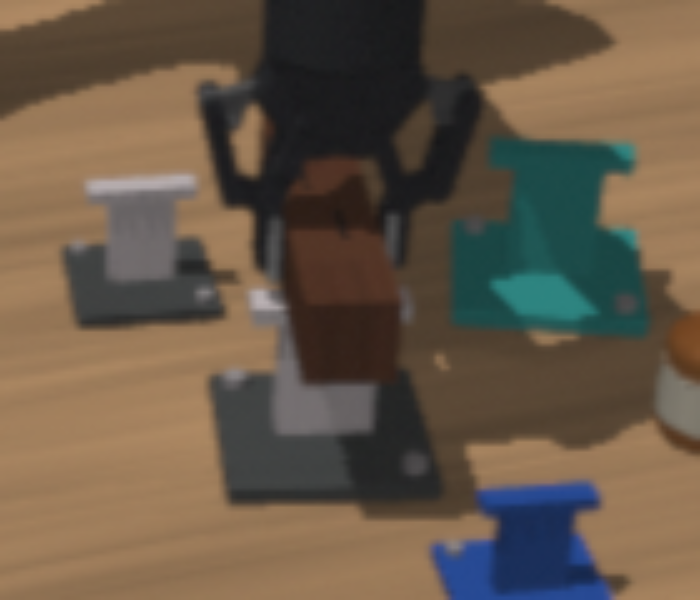

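Forces are zero and the beam rests on the bar untouched. Next: open further and retreat straight up.

apply_moves(
  moves=[
    [[0, 0, 0, 0, 0, 0, 0.75], [0, 0, 0, 0, 0, 0, 0.9], [0, 0, 0, 0, 0, 0, 0.9], [0, 0, -1, 0, 0, 0, 0.9], [0, 0, -3, 0, 0, 0, 0.9], [0, 0, -6, 0, 0, 0, 0.9], [0, 0, -10, 0, 0, 0, 0.9], [0, 0, -12, 0, 0, 0, 0.9]],
  ],
)

```text
time_s: 19.85
eef_pos: [0.4819, 0.243, 0.2422]
eef_rot: [-0.001, 0.991, -0.13, 0.002]
wrist_force: [1.1, 0.2, 0.7]
opening: 0.903
```

apply_moves(
  moves=[
    [[-3, 4, -2, 0, 0, 0, 0.9], [-6, 8, -3, 0, 0, 0, 0.9], [-9, 12, -3, 0, 0, 0, 0.9], [-10, 16, -3, 0, 0, 0, 0.9], [-10, 20, -3, 0, 0, 0, 0.9], [-10, 20, -3, 0, 0, 0, 0.9], [-10, 20, -3, 0, 0, 0, 0.9], [-10, 20, -3, 0, 0, 0, 0.9]],
  ],
)

```text
time_s: 20.65
eef_pos: [0.3326, 0.0757, 0.2683]
eef_rot: [-0.0, 0.992, -0.13, 0.0]
wrist_force: [-0.5, -0.0, 0.3]
opening: 0.903
```

```bash
python3 go.py; python3 - <<'E'
from h import *
a=camera('scene')[60:240,150:390,::-1]; b=camera('top')[90:270,120:360,::-1]
cv2.imwrite('pics/s6.png',cv2.resize(np.hstack([a,b]),None,fx=1.66,fy=1.66,interpolation=cv2.INTER_CUBIC))
# box corners predicted for level beam
im=camera('top'); cv2.imwrite('pics/top9.png',im[...,::-1])
H,S,V=cv2.split(cv2.cvtColor(im,cv2.COLOR_RGB2HSV))
m=((S>90)&(V>40)&(V<140)&((H<12)|(H>170))).astype(np.uint8)*255
n=np.zeros_like(m); n[150:250,150:260]=m[150:250,150:260]
cs,_=cv2.findContours(n,0,cv2.CHAIN_APPROX_NONE); c=max(cs,key=cv2.contourArea)[:,0]
P=np.array([pt('top',u,v,.135)[:2]*1e3 for u,v in c],np.float32); print(cv2.minAreaRect(P))
E
```

```text
t 20.65 pos [0.3326 0.0757 0.2683] F [-0.512 -0.02   0.299] M [ 0.0081 -0.0582 -0.0026] op 0.903
((464.6025695800781, 246.057373046875), (51.688331604003906, 198.5315704345703), 74.99102020263672)
```

View pics/s6.png

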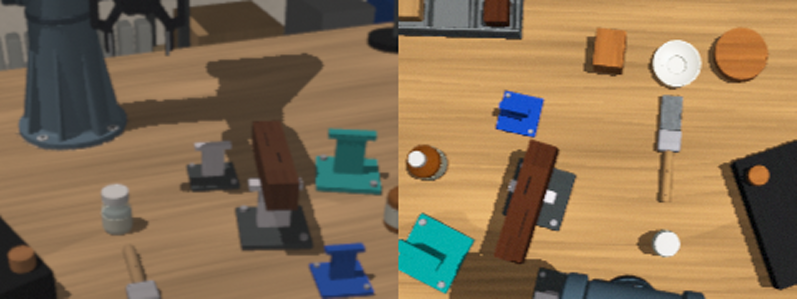

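The beam rests level and square on the large grey stand's bar with both ends free; nothing else has moved, and the arm is clear of everything.

```bash
python3 -c "
from bench import *
print(hand_in())"
```

```text
the job is handed in; nothing more can be done
None
```

The timber is balanced on the bar of the larger grey stand, same face up, released, and handed in at about 21 s of the 51 s allowed.

- **Finding the balance point:** I lifted it by its middle; the wrist moment and about 4.35 N of weight put the centre of mass 18 mm towards the far end. I set it down and gripped it again there. The moment was then about zero, so the grip was within roughly 1 mm of the balance point.
- **Placing:** I lowered it until it touched, then backed off about 0.7 mm because the first touch pressed with roughly 9 N. I then opened the jaws slowly, and the gripper read zero force and moment afterwards.
- **Last checks:** From above, the timber lies at right angles to the bar to within 0.1° and about 1 mm from the planned spot. It looks level in both camera views with both ends free. The other things appear unmoved by eye, and the arm is well clear.
- **Disagreement:** The last top-view measurement showed the timber 52 mm wide instead of 45. I put this down to one side face being included in the colour mask.

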